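Find the rattling parts case and show it to the code reader

ROBOT

A 6-joint arm with a two-finger parallel gripper is mounted at the origin on a cart in front of the work surface, level with it; the furniture and walls round the work are solid. World frame = base frame: x ahead of the robot, y to its left, z up, the work surface at z = 0. Lengths are in mm, angles in rad, forces in N, time in s.
With the tool pointing down it reaches from about 350 to 975 mm from the base axis. Payload 7.1 kg.
Tool frame: the origin (TCP) lies at the very end of the fingers, on their centre line; the grasp point (between the pads) lies ctrl.hold_point_z behind it (ctrl.hold_point_z is the distance from the TCP to the grasp point, in mm); z points along the fingers, y is the line along which they close (so a half turn about z gives the same grasp; the last joint's range is limited). The gripper opens to 88 mm and grips with 3 to 60 N. Pads are 20 mm wide; open, the fingers measure 115 mm over their backs; the gripper's body (75 mm by 178 mm) begins 61 mm behind the grasp point.
Start: joints at [1.225, 0.423, 1.63, -0, 1.089, -0.019], TCP at [200.602, 591.915, 222.675] pointing down, gripper open.
Joint ranges: [-3, 3], [-0.9, 2.11], [0.09, 2.58], [-1.31, 4.45], [0.11, 2.69], [-2.54, 2.54]. Speed limits (rad/s): [2.39, 2.39, 3.01, 3.14, 3.14, 3.14].

INTERFACE

Orientations are given as a rotation vector (axis times angle).
In Python, from workcell import ctrl gives the robot as it stands. The module is installed in compiled form; this text tells all that it offers.
- The arm moves only by the shell command python3 -m creep 'ROWS'. ROWS is JSON, a list of rows, each an object with "translation": the shift along the tool's x, y, z in mm, a list of three; "angular": the turn, a rotation vector about the tool's x, y, z in rad, a list of three; "jaw": the opening, from 0 (shut) to 1 (fully open). A call has exactly 8 rows; each row is the pose to reach, as a shift and turn from the pose commanded when the call began, along the tool's axes at that moment; what a row does not reach only later rows make up. A row lasts 1/8 s, in which the tool goes at most 62.5 mm and 10.7 degrees, less where a joint would pass 70% of its speed; a pose out of reach is approached as far as the arm can. A call with a gripper value outside its range is refused whole. The fingers move at their own pace and stop on an object; the grip force is fixed at half the most. Time passes only in rows, so rows that repeat a pose let the fingers close, or fill a call up. It gives the time, the measured TCP pose, the force, the opening and the grip force at its end, in the units of the state.
- ctrl.get_obs(): the state, without advancing time (a new reading comes with each control period).
- ctrl.get_image(name): name is "side" or "top"; returns the picture (400x640x3 uint8, red, green, blue); there is no depth.
- ctrl.camera_info(name): a dict with "camera_matrix" (3x3 intrinsics, pixels), "distortion" ([k1, k2, p1, p2, k3] as OpenCV has them; the pictures are not rectified), "world_from_camera" (4x4, takes a point from camera to world coordinates). Camera axes: x right, y up, looking along -z (the intrinsics and any distortion apply to the point x, -y, -z); pixel columns grow to the right and rows downward; lengths in mm; the calibration is good to about 2 mm. A picture is of the moment at which its call begins. camera_info takes no time and is no camera call.
- ctrl.close_job(): hands the job in; it is judged then, once.
Trained networks look in the newest picture that a camera, given by its name, has taken for a name from the list of things; names that differ only in an ending like _2 or _b are one class to them, and where a whole thing is asked for, a point or a joint stands for the part that bears it (a point fixed in the world has none). Each returns a list of dicts, best first, with "score" (0 to 1); they miss things now and then, are a little off and sometimes report something else, mostly with a low value. They report only what shows in the picture. A call takes as long as a camera call. They do not tell look-alikes from the thing itself.
- ctrl.look_for(camera, label): "rect" ([left, top, right, bottom] in pixels, round what is visible of it).
The state is a dict: "t": time; "qpos": joint angles; "qvel": joint speeds; "joint_torque": joint torques, N m; "ee_pos": TCP position; "orientation": TCP orientation; "ft_force": force on the tool from outside, world axes, zero at the start; "moment": the same for the moment, N m; "width": finger opening in mm; "grasp_force": force on a finger pad.
Only numpy, scipy, OpenCV 4.12 (cv2) and the standard library are available. Lean on these libraries where they do the work, as an engineer would, in place of code of your own. Each camera call takes 0.05 s, during which the arm holds its last target. There are 200 camera calls.

TASK

One of the three sealed grey plastic cases has a weight that has come loose inside it; in the other two it is still packed tight. Lift the cases one at a time and shake them until you have the one that rattles, standing each quiet one back where it stood without dropping it, and leave the glue pot standing. Finish holding the rattling case still and upright in the gripper, about 12 cm in front of the code reader's window and level with it: do not put it down or let go.

Things in the scene. Friction and masses are not known exactly. Their poses are not given: they have to be found in the camera images.
- case_a_center (a point): Centre, half-way up (24 mm above its foot), of the left-most (largest y) sealed case: a plain grey plastic box, 90 (x, its long axis, level) x 56 (y) x 48 mm (z, up), 0.35 to 0.42 kg with contents. The three look just alike. Grip it from above across its 56 mm width. Which case rattles changes from start to start.
- case_b_center (a point): Centre, half-way up (24 mm above its foot), of the middle sealed case: a plain grey plastic box, 90 (x, its long axis, level) x 56 (y) x 48 mm (z, up), 0.35 to 0.42 kg with contents. The three look just alike. In the rattling case a 0.2 kg steel weight swings loose on soft springs, 11 mm any level way, about 3.5 times a second; in the others it is packed fast.
- case_c_center (a point): Centre, half-way up (24 mm above its foot), of the right-most (smallest y) sealed case: a plain grey plastic box, 90 (x, its long axis, level) x 56 (y) x 48 mm (z, up), 0.35 to 0.42 kg with contents. The three look just alike. After a few brisk 60 mm level strokes (0.4 m/s) that stop dead, the loose weight goes on swinging for over a second and pulls the tool to and fro with 0.5 to 1 N; a packed case goes quiet at once.
- reader_focus (a point): The place to present the case's centre: the point 120 mm straight in front of the round window of the code reader, a black head (62 mm wide, z 105 to 155 mm) on a steel post with a grey foot plate 70 x 60 mm, fixed on the bench at the right. The point is at window height, 130 mm above the bench. Its x axis points from here to the window, level; the reader turns a little from start to start.
- glue_pot_center (a point): A clear pot, 43 mm across, of orange lacquer with a brush standing in it, 130 mm high in all, a bystander near the front of the bench. This point is on its axis 42 mm above the bench.
Mind the look-alikes: they are no part of the job. What is shaped like the part that bears reader_focus but blue is not meant.

How it is judged (in metres and radians):
On the way:
1. the rattling case is shaken clear of the bench, so that the loose weight inside swings 8 mm or more out of its rest (((height (world z) of case_a_center above 0.045 m and distance between case_a_center and loose_pack below 0.04 m) or (height (world z) of case_b_center above 0.045 m and distance between case_b_center and loose_pack below 0.04 m) or (height (world z) of case_c_center above 0.045 m and distance between case_c_center and loose_pack below 0.04 m)) and (value of joint any of weight_x, weight_y above 0.008 m or value of joint any of weight_x, weight_y below -0.008 m)).
At the end, for the whole second after the job is handed in: The case with the loose weight is held still by the fingers, upright within 0.25 rad, its centre within 40 mm sideways of the reader's focus and 100 to 160 mm above the bench; the other two stand upright on the bench within 40 mm of where they stood, released (((distance between case_a_center and loose_pack below 0.04 m and horizontal distance between case_a_center and reader_focus below 0.04 m and height (world z) of case_a_center between 0.1 and 0.16 m and angle between case_a_center's own z axis and vertical below 0.25 rad and contact force between the fingers and case_a above 2 N and linear speed of case_a below 0.03 m/s and contact force between case_a and reader below 0.2 N and distance of each of case_b_center, case_c_center from where it was at the start of the episode below 0.04 m and height (world z) of each of case_b_center, case_c_center below 0.03 m and angle between each of case_b_center, case_c_center's own z axis and vertical below 0.1 rad and contact force between the fingers and case_b below 0.1 N and contact force between the fingers and case_c below 0.1 N) or (distance between case_b_center and loose_pack below 0.04 m and horizontal distance between case_b_center and reader_focus below 0.04 m and height (world z) of case_b_center between 0.1 and 0.16 m and angle between case_b_center's own z axis and vertical below 0.25 rad and contact force between the fingers and case_b above 2 N and linear speed of case_b below 0.03 m/s and contact force between case_b and reader below 0.2 N and distance of each of case_a_center, case_c_center from where it was at the start of the episode below 0.04 m and height (world z) of each of case_a_center, case_c_center below 0.03 m and angle between each of case_a_center, case_c_center's own z axis and vertical below 0.1 rad and contact force between the fingers and case_a below 0.1 N and contact force between the fingers and case_c below 0.1 N) or (distance between case_c_center and loose_pack below 0.04 m and horizontal distance between case_c_center and reader_focus below 0.04 m and height (world z) of case_c_center between 0.1 and 0.16 m and angle between case_c_center's own z axis and vertical below 0.25 rad and contact force between the fingers and case_c above 2 N and linear speed of case_c below 0.03 m/s and contact force between case_c and reader below 0.2 N and distance of each of case_a_center, case_b_center from where it was at the start of the episode below 0.04 m and height (world z) of each of case_a_center, case_b_center below 0.03 m and angle between each of case_a_center, case_b_center's own z axis and vertical below 0.1 rad and contact force between the fingers and case_a below 0.1 N and contact force between the fingers and case_b below 0.1 N))); the arm keeps its last pose, push and grip.
It fails at once if the glue pot is knocked over (angle between glue_pot_center's own z axis and vertical above 0.5 rad).
It fails at once if a case is dropped or thrown ((linear speed of case_a above 0.8 m/s and contact force between the fingers and case_a below 0.05 N) or (linear speed of case_b above 0.8 m/s and contact force between the fingers and case_b below 0.05 N) or (linear speed of case_c above 0.8 m/s and contact force between the fingers and case_c below 0.05 N)).
It also fails if it takes over 67 s, if anything falls off the work surface, if the arm or the gripper's body presses on something with over 40 N, if the wrist force passes 120 N, or if a joint passes its speed limit or range.

## Working session

There is one attempt and no reset: what is moved stays moved. The work goes in short steps, Python scripts to look and compute and a shell command to move; the robot and the scene stay as the last step left them, time stands still between calls to the robot, and variables do not carry over. Pictures are saved under pics/ and viewed, at most 10 in all, crops included, and the job is handed in when it is done.

```bash
mkdir -p pics; python3 - <<'E'
from workcell import ctrl
import cv2,numpy as np
o=ctrl.get_obs();print({k:np.round(v,3).tolist() for k,v in o.items()},ctrl.hold_point_z)
for c in("top","side"):
    cv2.imwrite(f"pics/{c}0.png",ctrl.get_image(c)[:,:,::-1])
    i=ctrl.camera_info(c);print(c,np.round(i["camera_matrix"],1).tolist(),i["distortion"],np.round(i["world_from_camera"],3).tolist())
    for l in("case_a_center","reader_focus","glue_pot_center"):
        print(l,[(np.round(d["rect"]).tolist(),round(d["score"],2)) for d in ctrl.look_for(c,l)])
E
```

```text
{'t': 0.0, 'qpos': [1.225, 0.424, 1.631, -0.0, 1.089, -0.019], 'qvel': [-0.001, 0.001, -0.001, 0.002, -0.002, 0.001], 'joint_torque': [0.001, -54.465, -27.367, 0.064, 0.023, -0.0], 'ee_pos': [200.409, 591.429, 221.929], 'orientation': [-0.511, -3.099, 0.002], 'ft_force': [0.08, -0.574, -0.311], 'moment': [-0.033, 0.044, 0.018], 'grasp_force': 0.0, 'width': 87.818} 18.700000000000003
top [[437.3, 0.0, 317.4], [0.0, 437.3, 197.0], [0.0, 0.0, 1.0]] [-0.10973009  0.          0.          0.          0.        ] [[-0.021, 0.991, -0.13, 329.631], [-1.0, -0.019, 0.02, -43.241], [0.018, 0.13, 0.991, 1330.238], [0.0, 0.0, 0.0, 1.0]]
case_a_center [([168.0, 183.0, 194.0, 217.0], 0.95)]
reader_focus [([389.0, 116.0, 424.0, 157.0], 0.95), ([430.0, 127.0, 467.0, 168.0], 0.94)]
glue_pot_center [([225.0, 234.0, 244.0, 248.0], 0.52)]
side [[499.9, 0.0, 309.2], [0.0, 499.9, 197.9], [0.0, 0.0, 1.0]] [-0.1358468  0.         0.         0.         0.       ] [[0.872, 0.324, -0.366, -86.324], [-0.488, 0.546, -0.681, -1167.314], [-0.021, 0.773, 0.635, 1115.027], [0.0, 0.0, 0.0, 1.0]]
case_a_center [([246.0, 143.0, 269.0, 164.0], 0.54)]
reader_focus [([404.0, 231.0, 441.0, 288.0], 0.79), ([384.0, 203.0, 422.0, 260.0], 0.74), ([245.0, 143.0, 267.0, 165.0], 0.34)]
glue_pot_center [([238.0, 170.0, 249.0, 196.0], 0.55)]
```

View pics/top0.png

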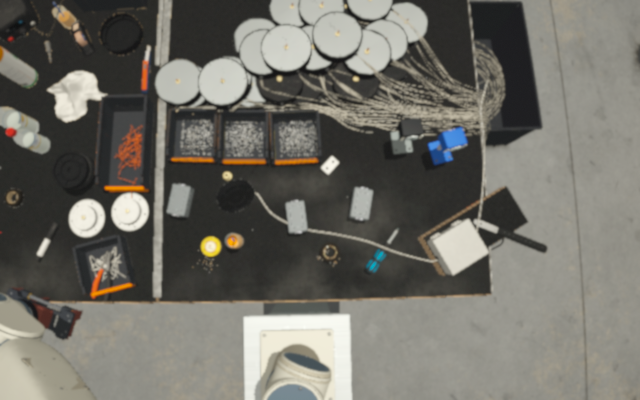

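View pics/side0.png

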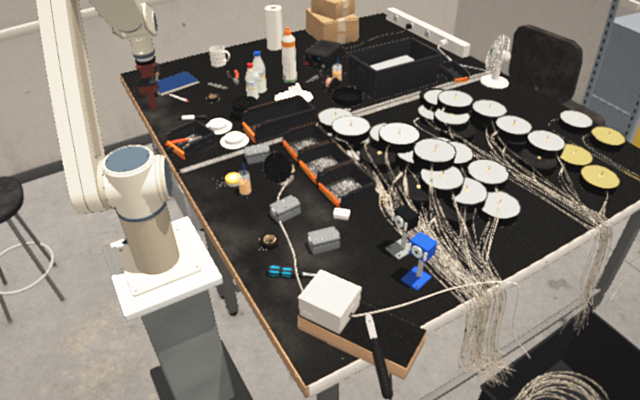

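The top view shows the cases at about (180,200), (296,217) and (361,203), the black reader at (405,138), the blue decoy at (448,148) and the pot at (234,240). In the side view the cases are at (257,152), (285,208) and (323,240), and the reader is at (402,230).

```bash
cat > h.py <<'E'
import cv2,numpy as np
from workcell import ctrl
def info(c):
    i=ctrl.camera_info(c);return np.array(i["camera_matrix"]),np.array(i["distortion"]),np.array(i["world_from_camera"])
def ray(c,p):
    K,d,T=info(c);u=cv2.undistortPoints(np.array([[p]],float),K,d)[0,0]
    v=T[:3,:3]@np.array([u[0],-u[1],-1]);return T[:3,3],v/np.linalg.norm(v)
def atz(c,p,z):
    o,v=ray(c,p);return o+v*(z-o[2])/v[2]
def tri(p,q):
    (o,v),(r,w)=ray("top",p),ray("side",q)
    s=np.linalg.lstsq(np.c_[v,-w],r-o,rcond=None)[0];a=o+s[0]*v;b=r+s[1]*w
    return (a+b)/2,np.linalg.norm(a-b)
def proj(c,P):
    K,d,T=info(c);X=(np.atleast_2d(P)-T[:3,3])@T[:3,:3];X=X*[1,-1,-1]
    return cv2.projectPoints(X,np.zeros(3),np.zeros(3),K,d)[0][:,0]
def blob(im,p,r=26,th=85):
    x,y=map(int,p);x0,y0=x-r,y-r;w=im[y0:y+r,x0:x+r].astype(int)
    m=((w.min(2)>th)&(w.max(2)-w.min(2)<40)).astype(np.uint8)
    m=cv2.morphologyEx(m,cv2.MORPH_OPEN,np.ones((5,5)))
    n,l,s,c=cv2.connectedComponentsWithStats(m)
    k=1+np.argmin(np.hypot(*(c[1:]-[r,r]).T)) 
    pts=np.argwhere(l==k)[:,::-1]+[x0,y0]
    return pts,s[k][4]
E
cat > m.py <<'E'
from h import *
t=cv2.imread("pics/top0.png");s=cv2.imread("pics/side0.png")
for p,q in(((180,200),(257,152)),((296,217),(285,208)),((361,203),(323,240))):
    a,na=blob(t,p);b,nb=blob(s,q)
    ca,cb=[np.array(cv2.minAreaRect(z.astype(np.float32))[0]) for z in(a,b)]
    P,e=tri(ca,cb);R=cv2.minAreaRect(np.array([atz("top",z,48)[:2] for z in a],np.float32))
    print(na,nb,ca,cb,P.round(1),round(e,1),"top z24",atz("top",ca,30).round(1),R)
print("pot",tri((234.5,241),(244,183)))
print("reader",tri((406,136),(403,231)), "foot", atz("top",(402,147),5),atz("side",(397,251),5))
A=cv2.resize(t[110:180,370:480],None,fx=5,fy=5,interpolation=2);B=cv2.resize(s[190:300,370:480],None,fx=5,fy=5,interpolation=2)
B=cv2.resize(B,(350,350));cv2.imwrite("pics/reader.png",cv2.resize(np.hstack([A[:, :450],B]),None,fx=1,fy=1))
A=cv2.resize(t[175:255,155:385],None,fx=3.4,fy=3.4,interpolation=2);B=cv2.resize(s[135:255,225:345],None,fx=2.6,fy=2.6,interpolation=2)
B=np.pad(B,((0,0),(0,A.shape[1]-B.shape[1]),(0,0)));cv2.imwrite("pics/cases.png",np.vstack([A,B]))
E
python3 m.py
```

```text
679 100 [179.21177673 199.54705811] [256.00003052 158.5       ] [502.9 358.9  -9.2] 4.2 top z24 [499.8 346.4  30. ] ((497.665283203125, 341.0901794433594), (65.4259262084961, 102.05000305175781), 78.2240982055664)
672 518 [296.07302856 216.09513855] [285.26290894 207.7164917 ] [444.7  -5.8  28.5] 2.5 top z24 [443.4  -5.4  30. ] ((441.98956298828125, -5.821434020996094), (101.55460357666016, 62.062660217285156), 3.0705807209014893)
660 624 [361.29458618 202.96759033] [323.91177368 239.14704895] [ 479.8 -202.    29. ] 1.5 top z24 [ 478.9 -201.6   30. ] ((477.1512145996094, -199.41845703125), (60.566951751708984, 102.68338012695312), 79.28006744384766)
pot (array([373.80892844, 176.11359098,  40.62404615]), np.float64(3.1062619407358))
reader (array([ 674.0041273 , -337.82677941,   79.25921679]), np.float64(6.795390684253713)) foot [ 655.63848677 -339.03868353    5.        ] [ 661.25106169 -341.68809817    5.        ]
```

View pics/reader.png

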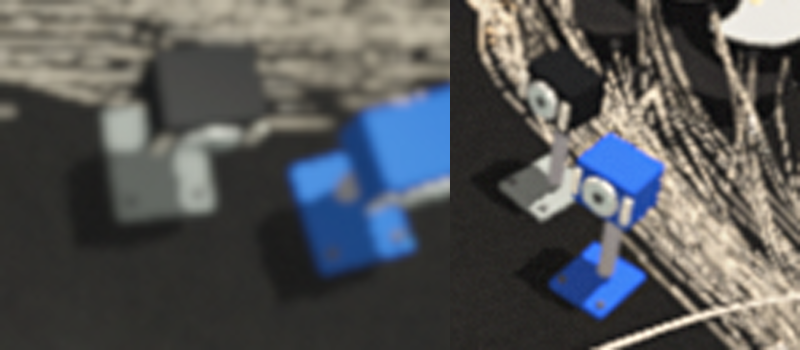

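View pics/cases.png

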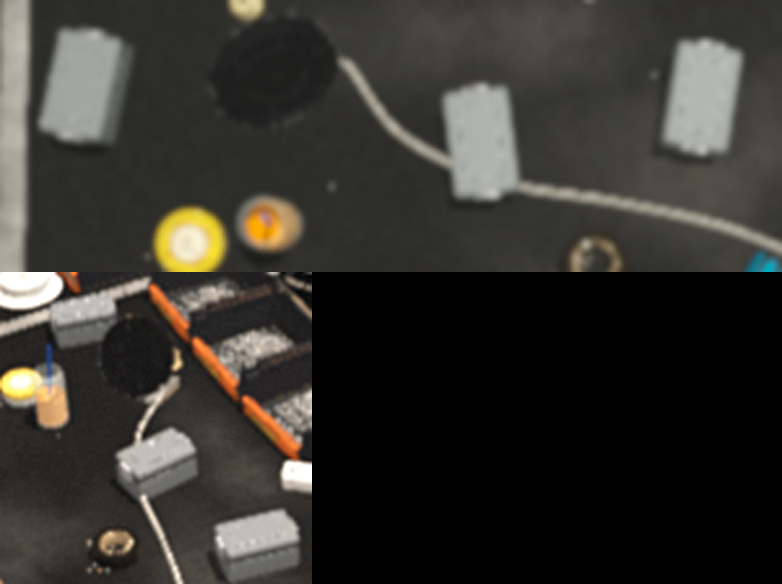

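Reader crop: the black head has its window facing the robot, and its front top edge runs about (403,135)-(422,133) in the top picture. Cases crop: the boxes are slightly yawed, with A and C tilted one way and B the other. I'll fit box models to both views.

```bash
cat > fit.py <<'E'
from h import *
from scipy.optimize import minimize
ims={"top":cv2.imread("pics/top0.png"),"side":cv2.imread("pics/side0.png")}
def box(x,y,z,a):
    c,s=np.cos(a),np.sin(a);d=np.array([[i,j,k] for i in(-45,45) for j in(-28,28) for k in(-24,24)],float)
    return np.c_[x+c*d[:,0]-s*d[:,1],y+s*d[:,0]+c*d[:,1],z+d[:,2]]
F=8
def score(v,masks):
    e=0
    for c,(m,x0,y0) in masks.items():
        p=(proj(c,box(*v))-[x0,y0]+.5)*F
        r=np.zeros(m.shape,np.uint8);cv2.fillConvexPoly(r,cv2.convexHull(p.astype(np.int32)),1)
        e-=(r&m).sum()/(r|m).sum()
    return e
for n,v0 in(("a",(500,345,24,-.15)),("b",(444,-5,24,.05)),("c",(479,-201,24,-.15))):
    ms={}
    for c,im in ims.items():
        x,y=proj(c,[v0[:3]])[0].astype(int);x0,y0=x-28,y-28
        w=im[y0:y0+56,x0:x0+56];w=cv2.resize(w,None,fx=F,fy=F,interpolation=2).astype(int)
        g=((w.min(2)>62)&(w.max(2)-w.min(2)<40)).astype(np.uint8)
        g=cv2.morphologyEx(g,cv2.MORPH_OPEN,np.ones((9*F,9*F)))
        l=cv2.connectedComponents(g)[1];k=l[28*F,28*F];ms[c]=((l==k).astype(np.uint8),x0,y0)
    r=min((minimize(score,np.array(v0)+[0,0,0,d],args=(ms,),method="Nelder-Mead",options=dict(initial_simplex=np.array(v0)+np.array([[0,0,0,d],[12,0,0,d],[0,12,0,d],[0,0,8,d],[0,0,0,d+.15]]))) for d in(-.1,0,.1)),key=lambda r:r.fun)
    print(n,r.x.round(3),r.fun.round(3))
    for c,(m,x0,y0) in ms.items(): cv2.imwrite(f"/tmp/{n}{c}.png",m*255)
P=[atz("top",p,155)[:2].round(0).tolist() for p in((403,135),(422.5,133.2),(419.8,118.4),(401,119.6))];print("head",P)
P=[atz("top",p,6)[:2].round(0).tolist() for p in((390.8,131),(393.6,154.4),(413,152.4))];print("foot",P)
print("window",tri((413,136.6),(399.2,220.8)),atz("side",(399.2,220.8),130))
E
python3 fit.py
```

```text
a [ 4.99799e+02  3.44231e+02  2.88040e+01 -1.67000e-01] -1.444Traceback (most recent call last):
  File "fit.py", line 23, in <module>
    r=min((minimize(score,np.array(v0)+[0,0,0,d],args=(ms,),method="Nelder-Mead",options=dict(initial_simplex=np.array(v0)+np.array([[0,0,0,d],[12,0,0,d],[0,12,0,d],[0,0,8,d],[0,0,0,d+.15]]))) for d in(-.1,0,.1)),key=lambda r:r.fun)
  File "fit.py", line 23, in <genexpr>
    r=min((minimize(score,np.array(v0)+[0,0,0,d],args=(ms,),method="Nelder-Mead",options=dict(initial_simplex=np.array(v0)+np.array([[0,0,0,d],[12,0,0,d],[0,12,0,d],[0,0,8,d],[0,0,0,d+.15]]))) for d in(-.1,0,.1)),key=lambda r:r.fun)
           ~~~~~~~~^^^^^^^^^^^^^^^^^^^^^^^^^^^^^^^^^^^^^^^^^^^^^^^^^^^^^^^^^^^^^^^^^^^^^^^^^^^^^^^^^^^^^^^^^^^^^^^^^^^^^^^^^^^^^^^^^^^^^^^^^^^^^^^^^^^^^^^^^^^^^^^^^^^^^^^^^^^^^^^^^^^^^^^^^^^^^
    res = _minimize_neldermead(fun, x0, args, callback, bounds=bounds,
                               **options)
    fxr = func(xr)
    fx = function(np.copy(x), *(wrapper_args + args))
  File "fit.py", line 11, in score
    p=(proj(c,box(*v))-[x0,y0]+.5)*F
       ~~~~^^^^^^^^^^^
  File "h.py", line 15, in proj
    K,d,T=info(c);X=(np.atleast_2d(P)-T[:3,3])@T[:3,:3];X=X*[1,-1,-1]
          ~~~~^^^
  File "h.py", line 4, in info
    i=ctrl.camera_info(c);return np.array(i["camera_matrix"]),np.array(i["distortion"]),np.array(i["world_from_camera"])
ValueError: time passes only in moves, steps and waits
```

```bash
sed -i 's/^def info/import functools\n@functools.cache\ndef info/' h.py; python3 fit.py; python3 -c "
import cv2,numpy as np
cv2.imwrite('pics/masks.png',cv2.resize(np.vstack([np.hstack([cv2.imread(f'/tmp/{n}{c}.png') for n in 'abc']) for c in('top','side')]),(600,400)))"
```

```text
a [ 4.99799e+02  3.44231e+02  2.88040e+01 -1.67000e-01] -1.444
b [ 4.44818e+02 -7.57600e+00  2.75780e+01  8.40000e-02] -1.772
c [ 4.79093e+02 -2.01446e+02  2.73550e+01 -1.86000e-01] -1.818
head [[653.0, -310.0], [658.0, -366.0], [701.0, -361.0], [698.0, -307.0]]
foot [[707.0, -306.0], [632.0, -311.0], [638.0, -373.0]]
window (array([ 653.2727946 , -343.00388517,  135.73473347]), np.float64(0.30388180223485173)) [ 657.43388282 -338.16074378  130.        ]
```

View pics/masks.png

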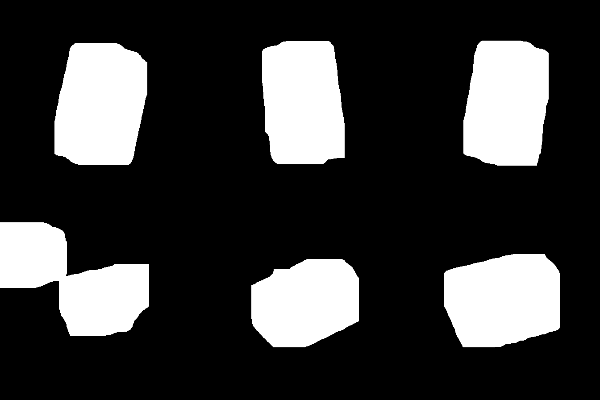

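The masks are sound in the top view; only A's side mask is contaminated by the metal strip. The fits agree: A (500,344, yaw −0.165), B (444.5,−6.5, 0.08), C (479,−201.5, −0.186), with heights near 24–28 mm. The reader window is at about (655,−339) and faces roughly (−0.995,−0.09), so the focus is near (535,−350). A goes first, as it is nearest to the arm.

```bash
cat > go.py <<'E'
import sys,json,numpy as np
from workcell import ctrl
from scipy.spatial.transform import Rotation as R
def go(x,y,z,yaw):
    o=ctrl.get_obs();r=R.from_rotvec(o["orientation"])
    t=R.from_matrix(np.c_[[-np.cos(yaw),-np.sin(yaw),0],[-np.sin(yaw),np.cos(yaw),0],[0,0,-1]])
    w=(r.inv()*t).as_rotvec()
    print("to",(x,y,z,yaw),"t",round(o["t"],2),"shift",r.inv().apply(np.array([x,y,z])-o["ee_pos"]).round(1),"ang",w.round(3))
if __name__=="__main__": go(*map(float,sys.argv[1:5]))
E
cat > shk.py <<'E'
from workcell import ctrl
import numpy as np
f=[]
for i in range(16):
    ctrl.get_image("top");o=ctrl.get_obs();f.append(np.r_[o["t"],o["ft_force"]])
f=np.array(f);print(f.round(2).tolist());print("std",f[:,1:].std(0).round(3),"w",o["width"],o["grasp_force"],"p",o["ee_pos"].round(1))
E
python3 go.py 500 344 130 -.165;python3 -c "
from workcell import ctrl"
```

```text
to (500.0, 344.0, 130.0, -0.165) t 0.4 shift [-363.2 -138.6   92.6] ang [-0.    -0.    -0.162]
```

```bash
python3 -m creep '[{"translation":[-50,-19,10],"angular":[0,0,-0.02],"jaw":1},{"translation":[-100,-38,22],"angular":[0,0,-0.05],"jaw":1},{"translation":[-152,-58,36],"angular":[0,0,-0.08],"jaw":1},{"translation":[-205,-78,50],"angular":[0,0,-0.11],"jaw":1},{"translation":[-258,-98,64],"angular":[0,0,-0.14],"jaw":1},{"translation":[-310,-118,78],"angular":[0,0,-0.162],"jaw":1},{"translation":[-363,-139,92],"angular":[0,0,-0.162],"jaw":1},{"translation":[-363,-139,92],"angular":[0,0,-0.162],"jaw":1}]'; python3 go.py 500 344 6 -.165
```

```text
t: 1.4
ee_pos: [501.9, 340.9, 129.6]
orientation: [-0.266, -3.13, 0.002]
ft_force: [-0.4, 1.3, -0.2]
width: 87.8
grasp_force: 0.0
to (500.0, 344.0, 6.0, -0.165) t 1.4 shift [  2.3   2.8 123.6] ang [-0.001 -0.001 -0.005]
```

```bash
python3 -m creep '[{"translation":[1,2,40],"angular":[0,0,0],"jaw":1},{"translation":[1,2,85],"angular":[0,0,0],"jaw":1},{"translation":[1,2,110],"angular":[0,0,0],"jaw":1},{"translation":[1,2,123],"angular":[0,0,0],"jaw":1},{"translation":[1,2,123],"angular":[0,0,0],"jaw":0.5},{"translation":[1,2,123],"angular":[0,0,0],"jaw":0.4},{"translation":[1,2,123],"angular":[0,0,0],"jaw":0.3},{"translation":[1,2,123],"angular":[0,0,0],"jaw":0.3}]'; python3 go.py 500 344 6 -.165
```

```text
t: 2.4
ee_pos: [499.5, 345.8, 8.8]
orientation: [0.259, 3.13, 0.0]
ft_force: [-0.8, -3.3, 7.1]
width: 55.8
grasp_force: 29.8
to (500.0, 344.0, 6.0, -0.165) t 2.4 shift [-0.8 -1.7  2.8] ang [0.    0.001 0.   ]
```

```bash
python3 -m creep '[{"translation":[0,0,-40],"angular":[0,0,0],"jaw":0.3},{"translation":[0,0,-80],"angular":[0,0,0],"jaw":0.3},{"translation":[0,0,-80],"angular":[0,0,0],"jaw":0.3},{"translation":[60,0,-80],"angular":[0,0,0],"jaw":0.3},{"translation":[0,0,-80],"angular":[0,0,0],"jaw":0.3},{"translation":[60,0,-80],"angular":[0,0,0],"jaw":0.3},{"translation":[0,0,-80],"angular":[0,0,0],"jaw":0.3},{"translation":[0,0,-80],"angular":[0,0,0],"jaw":0.3}]'; python3 shk.py; python3 go.py 499.5 345.8 12 -.165
```

```text
t: 3.4
ee_pos: [501.2, 345.8, 86.3]
orientation: [0.26, 3.129, 0.001]
ft_force: [0.3, 1.1, -3.3]
width: 55.9
grasp_force: 29.8
[[3.45, -0.83, -0.21, -3.59], [3.5, -0.59, 0.36, -3.47], [3.55, 0.53, -0.58, -4.65], [3.6, -0.09, 0.34, -3.53], [3.65, -0.7, 0.78, -4.09], [3.7, 0.13, -0.25, -3.32], [3.75, 0.22, 0.37, -3.95], [3.8, 0.36, -0.18, -3.48], [3.85, 0.45, -0.29, -4.06], [3.9, 0.26, 1.52, -3.1], [3.95, 0.8, -0.31, -4.4], [4.0, 0.43, -0.23, -3.26], [4.05, -0.08, 0.04, -2.84], [4.1, -0.42, 0.61, -2.98], [4.15, -0.67, -0.06, -3.39], [4.2, -0.43, 0.47, -3.72]]
std [0.493 0.516 0.489] w 56.050580971785635 29.756706543266773 p [499.1 345.9  87.8]
to (499.5, 345.8, 12.0, -0.165) t 4.2 shift [-0.4 -0.1 75.8] ang [0. 0. 0.]
```

```bash
cat > shk.py <<'E'
from workcell import ctrl
import numpy as np,sys
f=[]
for i in range(int(sys.argv[1])):
    ctrl.get_image("top");o=ctrl.get_obs();f.append(np.r_[o["t"],o["ft_force"],o["moment"]])
f=np.array(f);t=f[:,0]-f[0,0];print(f[:,1].round(1).tolist(),f[:,2].round(1).tolist())
for fr in(2,2.5,3,3.25,3.5,3.75,4,4.5,5,6,7,8):
    d=np.exp(-t/1.0);A=np.c_[d*np.cos(2*np.pi*fr*t),d*np.sin(2*np.pi*fr*t),np.ones_like(t)]
    c=np.linalg.lstsq(A[2:],f[2:,1:],rcond=None)[0];print(fr,np.hypot(c[0],c[1]).round(3))
print("w",o["width"],o["grasp_force"],"p",o["ee_pos"].round(1),o["t"])
E
python3 -m creep '[{"translation":[0,0,0],"angular":[0,0,0],"jaw":0.3},{"translation":[0,0,0],"angular":[0,0,0],"jaw":0.3},{"translation":[60,0,0],"angular":[0,0,0],"jaw":0.3},{"translation":[0,0,0],"angular":[0,0,0],"jaw":0.3},{"translation":[60,0,0],"angular":[0,0,0],"jaw":0.3},{"translation":[0,0,0],"angular":[0,0,0],"jaw":0.3},{"translation":[60,0,0],"angular":[0,0,0],"jaw":0.3},{"translation":[60,0,0],"angular":[0,0,0],"jaw":0.3}]'; python3 shk.py 24
```

```text
t: 5.2
ee_pos: [436.6, 354.6, 86.8]
orientation: [-0.257, -3.127, 0.005]
ft_force: [-0.7, -0.4, -5.0]
width: 56.2
grasp_force: 29.8
[0.5, 0.3, 0.4, 0.4, 0.3, 0.2, -1.0, 0.6, 0.6, -0.2, 0.5, -0.2, -0.1, -0.7, -0.1, -0.2, -0.6, -0.6, 0.5, -0.6, 0.6, 0.1, -0.4, 1.2] [0.3, 0.8, 0.5, -0.2, -0.4, 1.1, 0.5, -0.2, -0.1, -0.4, 0.1, 0.5, -0.4, 0.1, -0.3, 0.9, -0.1, -0.5, 0.8, 0.8, 1.0, -0.3, 0.5, 0.5]
2 [0.307 0.059 0.503 0.02  0.023 0.01 ]
2.5 [0.283 0.214 0.756 0.013 0.012 0.02 ]
3 [0.36  0.325 0.984 0.008 0.011 0.019]
3.25 [0.348 0.342 0.79  0.009 0.004 0.011]
3.5 [0.361 0.283 0.527 0.011 0.004 0.008]
3.75 [0.429 0.29  0.502 0.01  0.003 0.009]
4 [0.402 0.484 0.7   0.009 0.002 0.011]
4.5 [0.106 0.785 0.788 0.004 0.008 0.016]
5 [0.36  0.369 0.47  0.    0.009 0.017]
6 [0.406 0.478 0.058 0.02  0.019 0.014]
7 [0.085 0.366 0.306 0.006 0.028 0.026]
8 [0.584 0.499 0.067 0.017 0.024 0.024]
w 56.197983160202895 29.80723399668932 p [439.9 355.7  87.7] 6.4
```

A shows no 3.5 Hz line, so it looks quiet. I'll put it back.

```bash
python3 go.py 499.5 345.8 9 -.165; python3 -m creep '[{"translation":[-40,0,0],"angular":[0,0,0],"jaw":0.3},{"translation":[-60,0,15],"angular":[0,0,0],"jaw":0.3},{"translation":[-60,0,35],"angular":[0,0,0],"jaw":0.3},{"translation":[-60,0,52],"angular":[0,0,0],"jaw":0.3},{"translation":[-60,0,64],"angular":[0,0,0],"jaw":0.3},{"translation":[-60,0,71],"angular":[0,0,0],"jaw":0.3},{"translation":[-60,0,76],"angular":[0,0,0],"jaw":0.3},{"translation":[-60,0,77],"angular":[0,0,0],"jaw":0.3}]';python3 go.py 499.5 345.8 9 -.165
```

```text
to (499.5, 345.8, 9.0, -0.165) t 6.4 shift [-60.4  -0.   78.7] ang [0. 0. 0.]
t: 7.4
ee_pos: [499.1, 346.0, 10.7]
orientation: [0.258, 3.131, 0.0]
ft_force: [0.1, -1.0, -3.5]
width: 55.9
grasp_force: 29.8
to (499.5, 345.8, 9.0, -0.165) t 7.4 shift [-0.4 -0.2  1.7] ang [0. 0. 0.]
```

```bash
python3 -m creep '[{"translation":[0,0,1],"angular":[0,0,0],"jaw":0.3},{"translation":[0,0,2],"angular":[0,0,0],"jaw":0.3},{"translation":[0,0,2],"angular":[0,0,0],"jaw":0.7},{"translation":[0,0,2],"angular":[0,0,0],"jaw":0.95},{"translation":[0,0,2],"angular":[0,0,0],"jaw":1},{"translation":[0,0,-10],"angular":[0,0,0],"jaw":1},{"translation":[0,0,-50],"angular":[0,0,0],"jaw":1},{"translation":[0,0,-100],"angular":[0,0,0],"jaw":1}]';python3 go.py 444.5 -6.5 110 .08
```

```text
t: 8.4
ee_pos: [498.5, 345.5, 111.6]
orientation: [-0.259, -3.13, 0.002]
ft_force: [0.4, 0.4, -0.6]
width: 87.7
grasp_force: 0.0
to (444.5, -6.5, 110.0, 0.08) t 8.4 shift [  -4.5 -356.1    2.1] ang [-0.001 -0.001 -0.245]
```

```bash
python3 -m creep '[{"translation":[0,-50,0],"angular":[0,0,-0.03],"jaw":1},{"translation":[0,-105,0],"angular":[0,0,-0.07],"jaw":1},{"translation":[-1,-160,0],"angular":[0,0,-0.11],"jaw":1},{"translation":[-2,-215,0],"angular":[0,0,-0.15],"jaw":1},{"translation":[-3,-270,0],"angular":[0,0,-0.19],"jaw":1},{"translation":[-4,-325,0],"angular":[0,0,-0.23],"jaw":1},{"translation":[-4,-356,1],"angular":[0,0,-0.245],"jaw":1},{"translation":[-4,-356,2],"angular":[0,0,-0.245],"jaw":1}]';python3 go.py 444.5 -6.5 6 .08; python3 - <<'E'
from h import *
im=ctrl.get_image("top");np.save("/tmp/t1.npy",im[:,:,::-1])
p,n=blob(im[:,:,::-1],(180,200));print("A now",n,cv2.minAreaRect(p.astype(np.float32))[:3],"was (179.2,199.5)")
E
```

```text
t: 9.4
ee_pos: [444.6, -7.4, 109.4]
orientation: [-0.12, 3.138, -0.0]
ft_force: [0.5, -0.5, -0.0]
width: 87.6
grasp_force: 0.0
to (444.5, -6.5, 6.0, 0.08) t 9.4 shift [  0.2   0.9 103.4] ang [-0.     0.001 -0.003]
A now 629 ((178.4053955078125, 199.06756591796875), (20.54987335205078, 33.208595275878906), 9.462323188781738) was (179.2,199.5)
```

```bash
python3 -m creep '[{"translation":[0,1,35],"angular":[0,0,0],"jaw":1},{"translation":[0,1,70],"angular":[0,0,0],"jaw":1},{"translation":[0,1,92],"angular":[0,0,0],"jaw":1},{"translation":[0,1,102],"angular":[0,0,0],"jaw":1},{"translation":[0,1,102],"angular":[0,0,0],"jaw":0.5},{"translation":[0,1,102],"angular":[0,0,0],"jaw":0.4},{"translation":[0,1,102],"angular":[0,0,0],"jaw":0.3},{"translation":[0,1,102],"angular":[0,0,0],"jaw":0.3}]';python3 go.py 444.5 -6.5 8 .08
python3 -m creep '[{"translation":[0,0,-40],"angular":[0,0,0],"jaw":0.3},{"translation":[0,0,-80],"angular":[0,0,0],"jaw":0.3},{"translation":[0,0,-80],"angular":[0,0,0],"jaw":0.3},{"translation":[60,0,-80],"angular":[0,0,0],"jaw":0.3},{"translation":[0,0,-80],"angular":[0,0,0],"jaw":0.3},{"translation":[60,0,-80],"angular":[0,0,0],"jaw":0.3},{"translation":[0,0,-80],"angular":[0,0,0],"jaw":0.3},{"translation":[0,0,-80],"angular":[0,0,0],"jaw":0.3}]'; python3 shk.py 24
```

```text
t: 10.45
ee_pos: [445.1, -5.0, 7.4]
orientation: [-0.126, 3.138, -0.0]
ft_force: [-0.5, -0.2, 6.2]
width: 56.4
grasp_force: 29.8
to (444.5, -6.5, 8.0, 0.08) t 10.45 shift [ 0.7 -1.4 -0.6] ang [-0.     0.001  0.   ]
t: 11.45
ee_pos: [446.4, -4.9, 85.4]
orientation: [-0.126, 3.137, -0.0]
ft_force: [1.7, 0.6, -3.4]
width: 55.9
grasp_force: 30.0
[-0.8, -1.9, -0.4, 0.7, 1.0, 0.4, -1.3, -0.5, -0.1, 1.0, 0.4, 0.2, -0.1, 0.6, 0.6, 1.0, 0.8, -0.1, -0.7, -0.0, 0.4, 0.1, -0.1, 0.1] [0.5, -1.1, -0.9, 0.6, 0.1, -0.3, -1.1, -0.5, -0.1, 0.1, -0.5, -0.3, 0.5, -0.8, -0.0, -0.3, -0.3, 0.4, 0.6, 0.1, 1.5, 0.4, 0.0, 0.2]
2 [0.437 0.388 0.295 0.008 0.032 0.025]
2.5 [0.28  0.407 0.322 0.024 0.02  0.025]
3 [0.643 0.29  0.368 0.038 0.103 0.016]
3.25 [0.965 0.296 0.304 0.047 0.168 0.019]
3.5 [1.154 0.406 0.188 0.074 0.206 0.014]
3.75 [1.101 0.473 0.053 0.086 0.196 0.005]
4 [0.891 0.475 0.12  0.075 0.163 0.006]
4.5 [0.501 0.574 0.398 0.021 0.091 0.016]
5 [0.627 0.59  0.368 0.038 0.052 0.027]
6 [0.225 0.306 0.29  0.028 0.047 0.016]
7 [0.153 0.556 0.389 0.041 0.011 0.026]
8 [0.046 0.168 0.347 0.052 0.041 0.022]
w 55.675398389178305 29.998578429222107 p [444.6  -5.   86.7] 12.65
```

B rattles: there is a clear 3.5 Hz line at 1.15 N and 0.2 Nm. I'll shake it once more for good measure, then carry it up and over C.

```bash
python3 -m creep '[{"translation":[60,0,0],"angular":[0,0,0],"jaw":0.3},{"translation":[0,0,0],"angular":[0,0,0],"jaw":0.3},{"translation":[60,0,0],"angular":[0,0,0],"jaw":0.3},{"translation":[0,0,0],"angular":[0,0,0],"jaw":0.3},{"translation":[60,0,0],"angular":[0,0,0],"jaw":0.3},{"translation":[0,0,0],"angular":[0,0,0],"jaw":0.3},{"translation":[0,0,-15],"angular":[0,0,0],"jaw":0.3},{"translation":[0,0,-27],"angular":[0,0,0],"jaw":0.3}]'; python3 go.py 535 -350 113 .09
```

```text
t: 13.65
ee_pos: [444.7, -5.0, 114.1]
orientation: [0.126, -3.139, 0.0]
ft_force: [-1.4, -0.1, -2.8]
width: 56.2
grasp_force: 30.0
to (535.0, -350.0, 113.0, 0.09) t 13.65 shift [ -62.3 -351.2    1.1] ang [-0.   -0.   -0.01]
```

```bash
python3 -m creep '[{"translation":[-3,-15,0],"angular":[0,0,0],"jaw":0.3},{"translation":[-8,-45,0],"angular":[0,0,0],"jaw":0.3},{"translation":[-14,-80,0],"angular":[0,0,0],"jaw":0.3},{"translation":[-20,-115,0],"angular":[0,0,0],"jaw":0.3},{"translation":[-26,-150,0],"angular":[0,0,0],"jaw":0.3},{"translation":[-33,-185,0],"angular":[0,0,0],"jaw":0.3},{"translation":[-39,-220,0],"angular":[0,0,0],"jaw":0.3},{"translation":[-44,-250,0],"angular":[0,0,0],"jaw":0.3}]' >/dev/null; python3 -m creep '[{"translation":[-5,-28,0],"angular":[0,0,0],"jaw":0.3},{"translation":[-10,-54,0],"angular":[0,0,0],"jaw":0.3},{"translation":[-14,-75,0],"angular":[0,0,0],"jaw":0.3},{"translation":[-16,-90,0],"angular":[0,0,0],"jaw":0.3},{"translation":[-18,-98,0],"angular":[0,0,0],"jaw":0.3},{"translation":[-18,-101,1],"angular":[0,0,0],"jaw":0.3},{"translation":[-18,-101,1],"angular":[0,0,0],"jaw":0.3},{"translation":[-18,-101,1],"angular":[0,0,0],"jaw":0.3}]'; python3 go.py 535 -350 113 .09
python3 - <<'E'
from h import *
a=ctrl.get_image("top")[:,:,::-1];b=ctrl.get_image("side")[:,:,::-1]
p,n=blob(a,(361,203));print("C",n,cv2.minAreaRect(p.astype(np.float32)),"was 361.3,203.0")
A=cv2.resize(a[100:260,150:490],None,fx=2.2,fy=2.2);B=cv2.resize(b[120:300,220:460],None,fx=1.2,fy=1.2)
B=np.pad(B,((0,0),(0,A.shape[1]-B.shape[1]),(0,0)));cv2.imwrite("pics/end.png",np.vstack([A,B]))
print(proj("top",[[655,-339,130],[535,-350,130]]),proj("side",[[655,-339,130],[535,-350,130]]))
E
```

```text
t: 15.65
ee_pos: [534.3, -349.2, 112.6]
orientation: [0.127, -3.139, -0.001]
ft_force: [0.1, 0.2, -3.9]
width: 55.9
grasp_force: 30.0
to (535.0, -350.0, 113.0, 0.09) t 15.65 shift [-0.6 -0.9 -0.4] ang [ 0.    -0.    -0.009]
C 1086 ((353.5, 207.5), (41.0, 37.0), 90.0) was 361.3,203.0
[[411.09591213 136.60867367]
 [417.21454874 177.9936675 ]] [[398.70964392 221.24861526]
 [367.01603154 238.0325241 ]]
```

View pics/end.png

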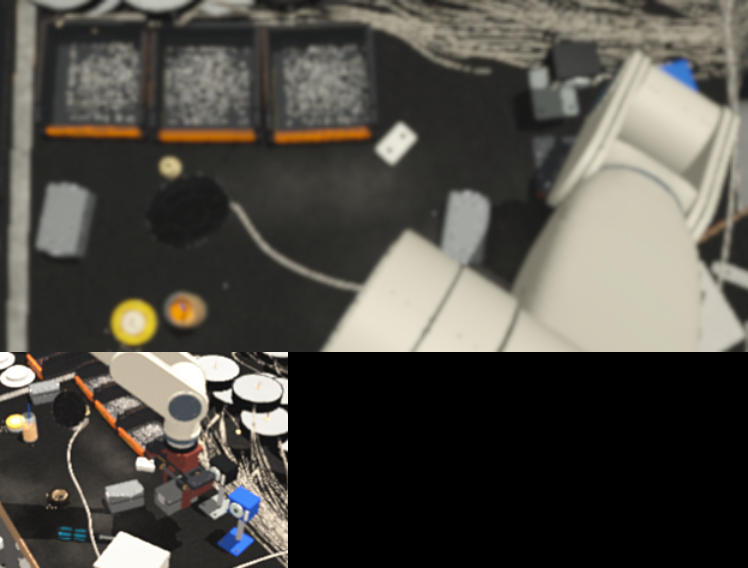

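The picture shows A at (65,220) and C at (465,228) in place, the pot standing at (185,310), and case B held in front of the black reader. I'll hold for a second so the swing dies out, then hand in.

```bash
for i in 1 2; do python3 -m creep '[{"translation":[0,0,0],"angular":[0,0,0],"jaw":0.3},{"translation":[0,0,0],"angular":[0,0,0],"jaw":0.3},{"translation":[0,0,0],"angular":[0,0,0],"jaw":0.3},{"translation":[0,0,0],"angular":[0,0,0],"jaw":0.3},{"translation":[0,0,0],"angular":[0,0,0],"jaw":0.3},{"translation":[0,0,0],"angular":[0,0,0],"jaw":0.3},{"translation":[0,0,0],"angular":[0,0,0],"jaw":0.3},{"translation":[0,0,0],"angular":[0,0,0],"jaw":0.3}]'; done; python3 -c "
from workcell import ctrl
print(ctrl.close_job())"
```

```text
t: 16.75
ee_pos: [534.5, -349.9, 112.7]
orientation: [-0.126, 3.139, -0.0]
ft_force: [-0.0, 0.3, -3.2]
width: 56.0
grasp_force: 30.0
t: 17.75
ee_pos: [534.5, -349.9, 112.7]
orientation: [0.126, -3.139, 0.0]
ft_force: [-0.6, -0.4, -3.1]
width: 55.9
grasp_force: 30.0
the job is handed in; nothing more can be done
None
```

The middle case (B) is the one that rattles; I handed the job in with it held still at the reader's focus, A back in its place, C not touched (so not shaken), and the glue pot standing; no verdict came back.

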